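# Lay the orange butterfly's wings flat

### The job

The orange butterfly ornament is to be packed in a flat sleeve: with your fingertips, lightly press each of its two raised wings down until both lie flat. Do not lift it or push it about, and do not touch the blue and white butterflies or disturb anything else; then draw the hand back clear.

Things in the scene. Friction and masses are not known exactly. Their poses are not given: they have to be found in the camera images.
- orange_butterfly: Ornament with ORANGE wings, the one to work on: loose pale plywood plaque, 100 x 140 x 12 mm (x, y, z), about 0.25 kg, lying on the mat within 0.6 rad of yaw 0. Origin: centre of its underside. A black butterfly body runs along x (head and antennae to +x, top 29 mm up); a flat 3 mm plastic wing is hinged on each side of it, on lines along x at y = +6 and -6 mm, 20 mm up
- orange_left_press (a point): good place to press on the orange left wing (+y side): on its upper face, 34 mm out from the hinge, midway along it; moves with the wing. The wing is 83 mm long along x and reaches 58 mm out from its hinge; its upper face, when flat, lies 21.5 mm above the plaque's underside
- orange_right_press (a point): the same place on the orange right wing (-y side), a mirror image of the left one
- orange_left_wing (a joint): angle of the orange left wing, rad: 0 = flat (level with the plaque), positive = outer edge raised. It starts raised by 0.45 to 0.85. A stiff friction hinge (0.035 N m, about 1 N at 34 mm) holds it where it is put; a firm stop lies at -0.06, just below flat
- orange_right_wing (a joint): angle of the orange right wing, rad: same meaning, hinge and stop; raised by 0.45 to 0.85 at the start, independently of the left one
- blue_butterfly: An equal butterfly ornament with BLUE wings, also raised (up to 65 mm above the origin): leave alone. Origin and axes as for the orange one
- white_butterfly: An equal butterfly ornament with WHITE wings, also raised (up to 65 mm above the origin): leave alone. Origin and axes as for the orange one
- glue_stick: red glue stick standing upright on the mat, 28 mm across, 95 mm tall, loose; origin: centre of its foot. Leave alone
- paint_jar: small paint jar with a green cap standing on the mat, 48 mm across, 60 mm tall, loose; origin: centre of its foot. Leave alone
- gift_box: white box 50 x 50 x 45 mm standing on the mat, loose; origin: centre of its underside. Leave alone
- marker: green marker with a black cap lying on the mat, about 133 mm long along its x (from -55 to +78 mm), 15 mm wide, 13 mm high, loose; origin: underside, in the middle of the green barrel. Leave alone
- phone: black phone lying flat on the table, 75 x 150 x 9 mm, loose; origin: centre of its underside. Leave alone
- mat: blue cutting mat with a white grid, fixed to the table, 480 x 840 x 3 mm; origin: centre of its underside, on the table top. Its upper face is 3 mm above the table
Things that resemble listed ones, but are neither listed nor needed, are in the scene too. Leave any green look-alike of the orange_butterfly alone.

How it is judged:
By the outcome, as a careful person would: the job done as asked, in the order asked, and still so for the second after the job is handed in, with the robot touching nothing.
It also fails if it takes over 43 s, if anything falls off the work surface, if the arm or the gripper's body presses on something with over 40 N, if the wrist force passes 120 N, or if a joint passes its speed limit or range.

### The arm

A 7-joint arm with a two-finger parallel gripper is mounted at the origin on the work surface. World frame = base frame: x ahead of the robot, y to its left, z up, the work surface at z = 0. Lengths are in mm, angles in rad, forces in N, time in s.
With the tool pointing down it reaches from about 425 to 925 mm from the base axis. Payload 6.8 kg.
Tool frame: the origin (TCP) lies at the very end of the fingers, on their centre line; the grasp point (between the pads) lies arm.grip_depth behind it (arm.grip_depth is the distance from the TCP to the grasp point, in mm); z points along the fingers, y is the line along which they close (so a half turn about z gives the same grasp; the last joint's range is limited). The gripper opens to 85 mm and grips with 20 to 120 N. Pads are 22 mm wide; open, the fingers measure 114 mm over their backs; the gripper's body (76 mm by 85 mm) begins 54 mm behind the grasp point. The pads swing forward as they close: fully open they stand 13 mm farther back than shut.
Start: joints at [-1.366, 0.477, 0.022, 1.555, -0.011, 1.109, -0.083], TCP at [207.71, 642.265, 231.308] pointing down, gripper open.
Joint ranges: [-2.96, 2.96], [-0.34, 2.1], [-1.41, 1.46], [0.24, 2.44], [-1.37, 4.51], [0.17, 1.92], [-2.96, 2.96]. Speed limits (rad/s): [2.39, 2.39, 3.14, 3.14, 3.14, 3.14, 3.14].

### API

Orientations are given as [roll, pitch, yaw] about the fixed x, y, z axes, in that order (R = Rz(yaw) Ry(pitch) Rx(roll)).
In Python, from bench import arm, eoat, eyes, spotter gives the robot as it stands. Calls block until the motion is done:
- arm.move_ptp(position, orientation): joint-space move of the TCP to a pose.
- arm.movel(position, rot=None, speed=150, f_stop=None): straight line of the TCP; rot=None keeps the orientation; speed is the mean speed in mm/s. With f_stop (N) it stops when the force on the tool has changed by that much, and returns True; else False.
- arm.goto_joints(angles): joint-space move.
- eoat.move_gripper(opening, squeeze=None): finger opening in mm; squeeze is the grip in N (None keeps the last); returns when the fingers have stopped.
- arm.hold(seconds).
- arm.inverse_kinematics(position, orientation): joint angles nearest the present ones, or None.
- eyes.read_camera(name): name is "scene" or "top" or "wrist"; returns (picture, depth): 400x640x3 uint8, blue, green, red; 400x640 float32, mm along the optical axis (not along the pixel's ray), 0 where there is no reading.
- eyes.camera_params(name): a dict with "fx", "fy", "cx", "cy" (pixels), "pose" (4x4, takes a point from camera to world coordinates). Camera axes: x right, y down, z forward; pixel columns grow to the right and rows downward; lengths in mm; the calibration is good to about 2 mm. A picture is of the moment at which its call begins: read the wrist's pose just before it. camera_params takes no time and is no camera call; for the wrist camera it gives the pose at the moment of the call.
A pose or a line that the arm cannot do raises arm.MotionError and nothing moves.
- arm.finish_job(): hands the job in; it is judged then, once.
Trained networks look in the newest picture that a camera, given by its name, has taken for a name from the list of things; names that differ only in an ending like _2 or _b are one class to them, and where a whole thing is asked for, a point or a joint stands for the part that bears it (a point fixed in the world has none). Each returns a list of dicts, best first, with "confidence" (0 to 1); they miss things now and then, are a little off and sometimes report something else, mostly with a low value. They report only what shows in the picture. A call takes as long as a camera call. They do not tell look-alikes from the thing itself.
- spotter.masks_of(camera, label): "mask" (400x640 bool, what is visible of it) and "rect" ([left, top, width, height] in pixels, round what is visible of it).
Readings, each from a call of its own:
- arm.current_t(): time.
- arm.current_q(): joint angles.
- arm.current_dq(): joint speeds.
- arm.current_effort(): joint torques, N m.
- arm.current_eef_pos(): TCP position.
- arm.current_tcp_rot(): TCP orientation.
- arm.current_wrist_force(): force on the tool from outside, world axes, zero at the start.
- arm.current_moment(): the same for the moment, N m.
- arm.current_width(): finger opening in mm.
- arm.current_grasp_force(): force on a finger pad.
Only numpy, scipy, OpenCV 4.12 (cv2) and the standard library are available. Lean on these libraries where they do the work, as an engineer would, in place of code of your own. Each camera call takes 0.05 s, during which the arm holds its last target. There are 200 camera calls.

## Working session

There is one attempt and no reset: what is moved stays moved. The work goes in short steps, each a Python script; the robot and the scene stay as the last script left them, time stands still between calls to the robot, and variables do not carry over. Pictures are saved under pics/ and viewed, at most 10 in all, crops included, and the job is handed in when it is done.

```bash
mkdir -p pics; python3 - <<'E'
from bench import arm,eoat,eyes,spotter
import cv2,numpy as np
for c in("top","scene"):
    p,d=eyes.read_camera(c); k=eyes.camera_params(c)
    cv2.imwrite(f"pics/{c}0.png",p); np.savez(f"{c}0.npz",p=p,d=d,**k)
    for r in spotter.masks_of(c,"orange_butterfly"): print(c,round(r["confidence"],2),r["rect"])
print(arm.current_t(),arm.grip_depth,arm.current_tcp_rot())
E
```

```text
top 0.83 [170.6, 285.3, 60.8, 54.0]
top 0.81 [196.2, 172.8, 64.7, 50.3]
scene 0.76 [462.3, 203.4, 67.3, 50.5]
scene 0.75 [346.1, 243.2, 73.4, 58.6]
0.2 18.700000000000003 [-3.14054219e+00  7.97724233e-05  2.82885288e+00]
```

View pics/top0.png

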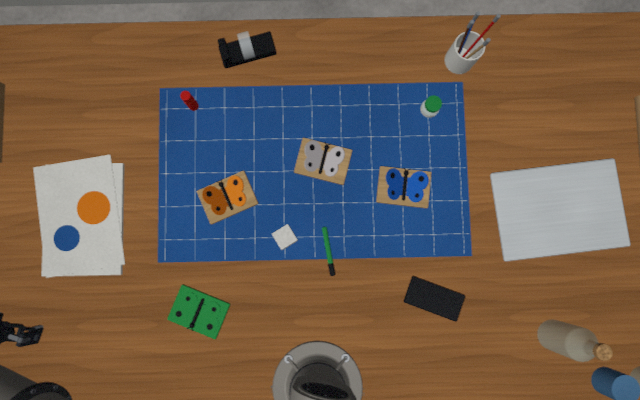

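View pics/scene0.png

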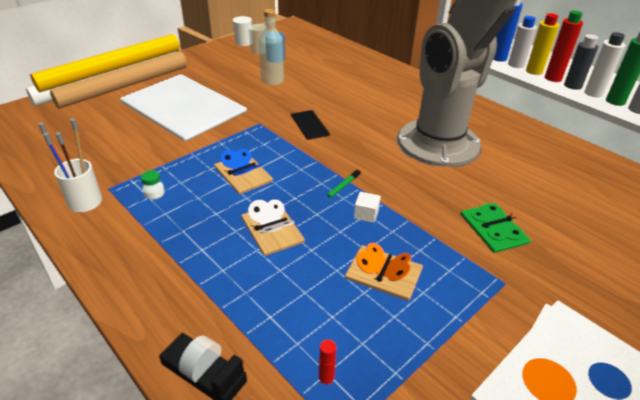

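Top view: the candidates are the orange butterfly at (227,197), a green look-alike at (198,311), white at (323,160) and blue at (404,187). There is also an orange disc on paper at (93,207). I choose (227,197): orange wings on pale plywood, on the mat. The head should point up in the image (+x). Next is a coarse fix, then a close wrist view.

```bash
cat >h.py <<'E'
import numpy as np,cv2
from scipy.spatial.transform import Rotation as R
def cloud(d,k):
    v,u=np.mgrid[:400,:640]; P=np.stack([(u-k["cx"])/k["fx"]*d,(v-k["cy"])/k["fy"]*d,d],-1)
    T=np.asarray(k["pose"]); return P@T[:3,:3].T+T[:3,3]
def orange(p):
    h=cv2.cvtColor(p,cv2.COLOR_BGR2HSV); return (h[...,0]>4)&(h[...,0]<17)&(h[...,1]>200)
E
python3 - <<'E'
from h import *
from bench import arm,eyes
z=np.load("top0.npz"); W=cloud(z["d"],z)
for n,(u,v) in dict(o=(227,197),g=(198,311),w=(323,160),b=(404,187),glue=(189,100),box=(284,237)).items(): print(n,W[v,u].round())
c=W[197,227]
cam=np.asarray(eyes.camera_params("wrist")["pose"]); tcp=arm.current_eef_pos()
Rt=R.from_euler("xyz",arm.current_tcp_rot()).as_matrix()
print("cam in tool",(Rt.T@(cam[:3,3]-tcp)).round(),"\n",(Rt.T@cam[:3,:3]).round(2),eyes.camera_params("wrist")["fx"])
E
```

```text
o [499. 230.  31.]
g [203. 307.  27.]
w [592. -27.  34.]
b [ 516. -240.   30.]
glue [747. 317.  89.]
box [389.  79.  52.]
cam in tool [  82.   -1. -142.] 
 [[ 0.   -0.95 -0.32]
 [ 1.    0.    0.  ]
 [-0.   -0.32  0.95]] 331.72150578341075
```

```bash
python3 - <<'E'
from h import *
from bench import arm,eoat,eyes,spotter
arm.move_ptp([499,230,190],[np.pi,0,1.96]); eoat.move_gripper(0)
k=eyes.camera_params("wrist"); p,d=eyes.read_camera("wrist")
cv2.imwrite("pics/w1.png",p); np.savez("w1.npz",p=p,d=d,**k)
W=cloud(d,k); m=orange(p)&(d>0); print(arm.current_t(),m.sum(),W[m].mean(0).round(1),arm.current_q().round(2) if hasattr(arm.current_q(),'round') else arm.current_q())
E
```

```text
2.8583 0 [nan nan nan] [-0.87  0.33  0.4   1.92 -0.16  0.92 -0.  ]<stdin>:6: RuntimeWarning: Mean of empty slice.
  ret = um.true_divide(
```

View pics/w1.png

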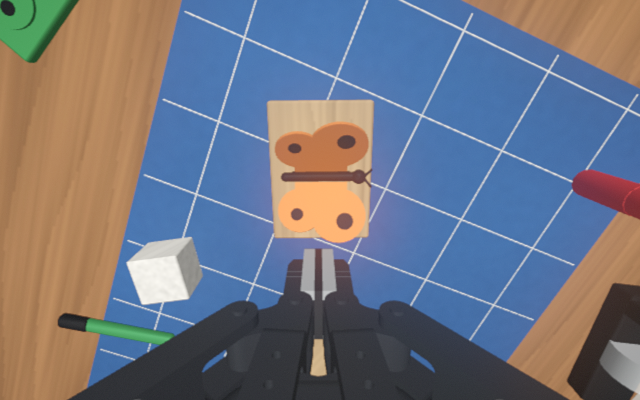

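The wrist view confirms the orange butterfly at (320,170). Its head and antennae point right (369,177), its left wing is the upper one (321,150) and its right wing the lower one (321,212). The neighbours are far away. Next I fit the pose and wing angles.

```bash
python3 - <<'E'
from h import *
z=np.load("w1.npz"); p,d=z["p"],z["d"]; W=cloud(d,z)
roi=np.zeros(d.shape,bool); roi[90:250,255:385]=1; roi&=d>0
bare=roi&(W[...,2]<6); print("mat z",np.median(W[bare][:,2]))
h=cv2.cvtColor(p,cv2.COLOR_BGR2HSV); 
wood=roi&(W[...,2]>9)&(W[...,2]<20)
(c,s,a)=cv2.minAreaRect(W[wood][:,:2].astype(np.float32)); print("plaque",c,s,a,np.median(W[wood][:,2]))
body=roi&(h[...,2]<110)&(W[...,2]>26); body[:170]=0;body[184:]=0; body[:,:282]=0
B=W[body]; vx,vy,x0,y0=cv2.fitLine(B[:,:2].astype(np.float32),cv2.DIST_HUBER,0,.01,.01).ravel(); print("body",B.mean(0),np.arctan(vy/vx),B[:,2].max())
yaw=np.arctan(vy/vx); ct=np.array(c)
L=(W-[*ct,0])@R.from_euler("z",yaw).as_matrix()
for n,sl in dict(left=slice(120,168),right=slice(188,240)).items():
    m=np.zeros_like(roi); m[sl,275:368]=1
    m&=roi&(L[...,2]>24)&(h[...,1]>90)&(h[...,0]<25)
    Q=L[m]; y,zz=Q[:,1],Q[:,2]
    f=np.polyfit(y,zz,1); print(n,len(Q),"angle",np.arctan(f[0]),"x",Q[:,0].min(),Q[:,0].max(),"y",y.min(),y.max(),"z at |y|=6",np.polyval(f,6*np.sign(y.mean())),np.std(zz-np.polyval(f,y)))
print("body local y",np.median(L[body][:,1]),L[body][:,0].min(),L[body][:,0].max())
E
```

```text
mat z 2.504189504134075
plaque (500.4173278808594, 231.69473266601562) (100.17095184326172, 140.02682495117188) 22.771953582763672 14.44093137915587
body [505.38029191 234.74302172  28.63530852] 0.42368695 32.34698520938565
left 3137 angle 0.5950722121465007 x -40.19118347424477 41.70834292173026 y 8.742592116410114 54.09524967953946 z at |y|=6 24.601627403503862 0.8891065250002499
right 3439 angle -0.5008398667663136 x -40.970800530551294 40.688902321036444 y -54.98383971444503 -9.800597125592931 z at |y|=6 24.315332962605115 0.8611220983614504
body local y 0.6446603807421298 -37.15206777542184 46.702499461252714
```

```bash
cat >>h.py <<'E'
C=np.array([500.4,231.7,0]); YAW=0.40
def press(arm,side,th0):
    Rb=R.from_euler("z",YAW).as_matrix(); rot=[np.pi,0,YAW+np.pi/2]
    def P(th,dz=0,r=42): # pad's outer edge follows the wing's upper face, 42 mm from the hinge
        y=6+r*np.cos(th)-1.5*np.sin(th)-11
        return C+Rb@np.array([0,side*y,0])+[0,0,23+r*np.sin(th)+1.5*np.cos(th)+dz]
    arm.move_ptp(P(th0,40),rot); f0=np.array(arm.current_wrist_force())
    arm.movel(P(th0,5),rot,speed=80)
    for th in (*np.linspace(th0,0.05,4),-0.06):
        hit=arm.movel(P(th),rot,speed=25,f_stop=4)
        print(round(th,2),hit,np.round(np.array(arm.current_wrist_force())-f0,1),np.round(arm.current_eef_pos(),1))
        if hit: break
    p=np.array(arm.current_eef_pos()); p[2]+=60; arm.movel(p,speed=120)
def look(arm,eyes,name):
    arm.move_ptp([499,230,190],[np.pi,0,1.96])
    k=eyes.camera_params("wrist"); p,d=eyes.read_camera("wrist"); cv2.imwrite(f"pics/{name}.png",p)
    W=cloud(d,k); L=(W-C)@R.from_euler("z",YAW).as_matrix(); h=cv2.cvtColor(p,cv2.COLOR_BGR2HSV)
    near=(d>0)&(abs(L[...,0])<60)&(abs(L[...,1])<80)
    wood=near&(W[...,2]>9)&(W[...,2]<19); print("plaque",cv2.minAreaRect(W[wood][:,:2].astype(np.float32)))
    for s in(1,-1):
        m=near&(abs(L[...,0])<38)&(s*L[...,1]>14)&(s*L[...,1]<56)&(L[...,2]>19)&(L[...,2]<70)&(h[...,0]<25)&(h[...,1]>110)
        f=np.polyfit(s*L[m][:,1],L[m][:,2],1); print(s,m.sum(),"angle",np.arctan(f[0]).round(3))
    print("t",arm.current_t())
E
python3 - <<'E'
from h import *
from bench import arm,eyes
press(arm,1,.595); look(arm,eyes,"w2")
E
```

```text
0.6 False [-0.1 -0.1 -1. ] [489.1 258.3  47.8]
0.41 False [-0.4  0.8  0.1] [487.4 262.   41.1]
0.23 False [-1.4 -0.6 -0.7] [486.3 264.4  33.9]
0.05 False [-0.7  0.4 -0.8] [485.9 265.6  26.4]
-0.06 True [-1.6  0.1  8.7] [486.3 265.9  22.8]
plaque ((500.3166198730469, 231.9810028076172), (100.10948944091797, 139.32974243164062), 22.7102108001709)
1 3161 angle -0.059
-1 3067 angle 0.502
t 7.1583
```

```bash
python3 - <<'E'
from h import *
from bench import arm,eyes
press(arm,-1,.50); look(arm,eyes,"w3")
E
```

```text
0.5 False [-1.4  1.1 -0.8] [512.5 203.   44.4]
0.35 False [-0.4  1.1 -0.2] [513.5 200.2  38.6]
0.2 False [-0.5  0.9 -0.1] [514.2 198.5  32.6]
0.05 False [-1.2  1.4  0.3] [514.6 197.6  26.4]
-0.06 True [-1.9  1.5  6.2] [515.1 197.7  23. ]
plaque ((500.3624267578125, 231.90847778320312), (100.26670837402344, 139.57476806640625), 22.812877655029297)
1 3140 angle -0.058
-1 2518 angle -0.061
t 11.275
```

View pics/w3.png

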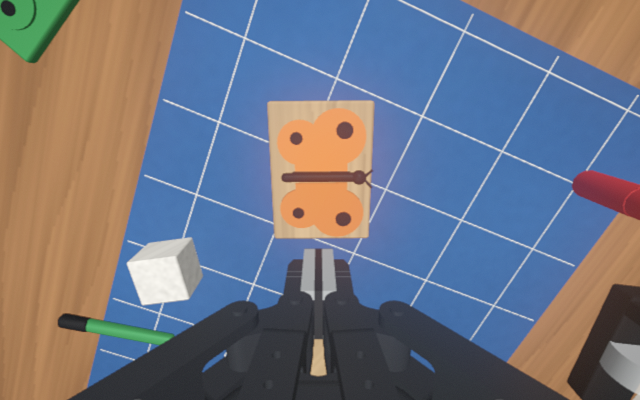

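Both wings, at (322,140) and (322,208), are flat against their stops. The plaque hasn't moved and the hand is about 150 mm clear, so I'm handing in.

```bash
python3 -c "
from bench import arm
print(arm.finish_job())"
```

```text
the job is handed in; nothing more can be done
None
```

Both wings of the orange butterfly are pressed flat (about -0.06 rad, at their stops), the plaque did not measurably move, nothing else was touched, the hand is clear, and the job was handed in at about 11 s.

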